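Gauge the gear, then peel a tray off the clinging stack and hold it out

ROBOT

A 7-joint arm with a two-finger parallel gripper is mounted at the origin on the work surface. World frame = base frame: x ahead of the robot, y to its left, z up, the work surface at z = 0. Lengths are in mm, angles in rad, forces in N, time in s.
With the tool pointing down it reaches from about 425 to 875 mm from the base axis. Payload 9.9 kg.
Tool frame: the origin (TCP) lies at the very end of the fingers, on their centre line; the grasp point (between the pads) lies 19 mm behind it; z points along the fingers, y is the line along which they close (so a half turn about z gives the same grasp; the last joint's range is limited). The gripper opens to 85 mm and grips with 20 to 120 N. Pads are 22 mm wide; open, the fingers measure 114 mm over their backs; the gripper's body (76 mm by 85 mm) begins 54 mm behind the grasp point. The pads swing forward as they close: fully open they stand 13 mm farther back than shut.
Start: joints at [-1.287, 0.576, 0.025, 1.437, -0.015, 1.129, -0.057], TCP at [242.698, 629.862, 231.289] pointing down, gripper open.
Joint ranges: [-2.76, 2.76], [-0.34, 2.15], [-1.52, 1.57], [0.19, 2.46], [-1.09, 4.23], [0.17, 1.99], [-2.82, 2.82]. Speed limits (rad/s): [2.22, 2.22, 3.01, 3.01, 3.14, 3.14, 3.14].

INTERFACE

Orientations are given as a unit quaternion [w, x, y, z].
In Python, from cell import move_pose, servo_line, move_joints, gripper_to, wait, ik, read_state, read_camera, IKError, job_done gives the robot as it stands. Calls block until the motion is done:
- move_pose(position, orientation): joint-space move of the TCP to a pose.
- servo_line(position, attitude=None, feed=150): straight line of the TCP; attitude=None keeps the orientation; feed is the mean speed in mm/s.
- move_joints(angles): joint-space move.
- gripper_to(opening, grip_force=None): opening from 0.0 (shut) to 1.0 (fully open); grip_force is the grip in N (None keeps the last); returns when the fingers have stopped.
- wait(seconds).
- ik(position, orientation): joint angles nearest the present ones, or None.
- read_state(): the state.
- read_camera(name): name is "side" or "top" or "wrist"; returns a dict with "frame" (480x640x3 uint8, red, green, blue), "range_z" (480x640 float32, mm along the optical axis (not along the pixel's ray), 0 where there is no reading), "mtx" (3x3 intrinsics, pixels), "position" and "rotation" of the camera in the world. Camera axes: x right, y down, z forward; pixel columns grow to the right and rows downward; lengths in mm; the calibration is good to about 2 mm. A picture is of the moment at which its call begins.
A pose or a line that the arm cannot do raises IKError and nothing moves.
- job_done(): hands the job in; it is judged then, once.
The state is a dict: "time": time; "q": joint angles; "joint_velocities": joint speeds; "joint_torque": joint torques, N m; "ee_pos": TCP position; "orientation": TCP orientation; "wrist_force": force on the tool from outside, world axes, zero at the start; "torque": the same for the moment, N m; "grip_width": opening from 0.0 (shut) to 1.0 (fully open); "finger_force": force on a finger pad.
Only numpy, scipy, OpenCV 4.12 (cv2) and the standard library are available. Lean on these libraries where they do the work, as an engineer would, in place of code of your own. Each camera call takes 0.05 s, during which the arm holds its last target. There are 200 camera calls.

TASK

Check the gear under the height gauge by pressing the red knob gently down until the brass foot rests on the gear for about a second, and let the foot spring back up. Then get a tray ready for it: take the top tray by its yellow tab and peel it off the clinging stack, tipping the tab corner up first while the opposite corner still sits down in the stack. Finish while holding the tray by the gripper, still and level, centred over the green mat and 10 to 25 cm above it; leave the gear and the other things alone.

Things in the scene. Friction and masses are not known exactly. Their poses are not given: they have to be found in the camera images.
- gauge: Height gauge, fixed to the bench: green base plate 150 x 120 mm, 15 mm thick (from 55 mm in front to 95 mm behind along its x), steel column at its x = +75 mm, and a green arm at 113 to 135 mm height reaching over the gear. Origin: on the bench, straight below the plunger; x points from the plunger to the column, z up.
- plunger (a joint): Vertical slide of the gauge's plunger, in m: 0 = sprung fully up, growing as it is pressed down (stop at 0.045). The foot meets the gear at about 0.030. The spring pushes up with about 2 N at 0 and 5 N at 0.030, and sends the plunger back up when let go.
- knob_top (a point): Centre of the flat top of the gauge's red knob (32 mm across, 12 mm thick, on a 12 mm rod). 185 mm above the bench when up; it goes down with the plunger. Press it from above with closed fingers.
- foot: The plunger: brass foot 26 mm across at its lower end, rod and red knob; this origin moves with the plunger and lies 75 mm below the foot's flat underside (on the bench when the plunger is up).
- gear: Steel gear, 62 mm across, 30 mm tall, about 0.35 kg, standing loose on the gauge's base plate under the foot. Origin: centre of its underside, z up.
- stack: Fixed stack of nested orange trays, 162 x 122 mm over the rims, top rim 58 mm above the bench. The top tray sits in its pocket (147 x 107 mm, 16 mm deep, floor 42 mm above the bench) and clings: four rubber nibs in the long sides each press it with a spring push of about 4.5 N. Origin: on the bench at the stack's centre; x along the long side, z up.
- tray: The loose top tray, orange plastic: 140 x 100 mm body, 30 mm deep, walls 3 mm, rim 160 x 120 mm, 0.08 to 0.17 kg. Origin: centre of its underside, x along its long side, z up. At the start its axes agree with the stack's and its underside is 42 mm above the bench, its rim 72 mm.
- tray_tab (a point): Grip point on the yellow tab, an upright plate on the tray's (-x, -y) corner: 8 mm thick, 30 mm wide, standing to 34 mm above the rim. The point is mid-plate, 17 mm above the rim (89 mm above the bench at first), at (-64, -45, 47) mm in the tray's frame. Its thickness runs along the tray's diagonal to tray_far; pinch it along that line from above, one finger inside the tray.
- tray_far (a point): Underside corner of the tray diagonally across from the tab, at (70, 50, 0) mm in the tray's frame: the point to tip the tray about when peeling.
- mat: Green square mat, 140 x 140 mm, 3 mm thick, fixed flat on the bench. Origin: centre of its underside.
- spare_gear: Dark gear lying by, 76 mm across, 22 mm tall; not to be disturbed. Origin: centre of its underside.
- oil_jar: Amber jar with black cap, 60 mm across, 90 mm tall; not to be disturbed. Origin: centre of its underside.
- wrench: Wrench 170 mm long lying on the bench; not to be disturbed. Origin: its underside.
Mind the look-alikes: they are no part of the job. Leave any blue look-alike of the tray alone. Leave any purple look-alike of the gauge alone.

How it is judged (in metres and radians):
On the way, in this order (a step that is already met when the one before it is completed fails the run):
1. the gauge foot rests on the gear (contact force between foot and gear above 1 N and value of joint plunger above 0.027 m), for 0.3 s.
2. the foot has sprung back up (value of joint plunger below 0.006 m), for 0.1 s.
3. the tab corner is up by 18 mm or more while the opposite corner is still down in the stack's pocket (z of tray_tab in the frame of stack above 0.107 m and z of tray_far in the frame of stack below 0.053 m and contact force between the fingers and tray above 1 N), for 0.05 s.
At the end, for the whole second after the job is handed in: Still held in the fingers, at rest, level within 12 degrees, the tray has its underside 90 to 280 mm above the bench and its centre within 45 mm of the mat's, clear of gauge and stack; the gauge's foot is back up (within 6 mm) and the gear upright within 15 mm of where it was (height (world z) of tray between 0.09 and 0.28 m and horizontal distance between tray and mat below 0.045 m and angle between tray's own z axis and vertical below 0.21 rad and contact force between the fingers and tray above 1 N and contact force between tray and gauge below 0.2 N and contact force between tray and stack below 0.2 N and linear speed of tray below 0.03 m/s and angular speed of tray below 0.2 rad/s and value of joint plunger below 0.006 m and distance of gear from where it was at the start of the episode below 0.015 m and angle between gear's own z axis and vertical below 0.1 rad); the arm keeps its last pose, push and grip.
It fails at once if the gear is pressed harder than 40 N by the foot (contact force between foot and gear above 40 N).
It fails at once if the gear is pushed more than 15 mm (distance of gear from where it was at the start of the episode above 0.015 m).
It fails at once if a bystander is moved more than 25 mm (distance of any of spare_gear, oil_jar, wrench from where it was at the start of the episode above 0.025 m).
It also fails if it takes over 51 s, if anything falls off the work surface, if the arm or the gripper's body presses on something with over 40 N, if the wrist force passes 120 N, or if a joint passes its speed limit or range.

## Working session

There is one attempt and no reset: what is moved stays moved. The work goes in short steps, each a Python script; the robot and the scene stay as the last script left them, time stands still between calls to the robot, and variables do not carry over. Pictures are saved under pics/ and viewed, at most 10 in all, crops included, and the job is handed in when it is done.

```bash
mkdir -p pics; ls; python3 - <<'E'
from cell import *
import cv2, pickle
for n in("top","side"):
    c=read_camera(n); pickle.dump(c,open(f"{n}.pkl","wb")); cv2.imwrite(f"pics/{n}.png",c["frame"][:,:,::-1]); print(n,c["mtx"],c["position"],c["rotation"])
print(read_state())
E
```

```text
pics
top [[533.5687376    0.         323.87677031]
 [  0.         533.5687376  244.63630876]
 [  0.           0.           1.        ]] [ 339.9339751   -35.23599032 1350.74776496] [-0.06618856  0.71178546 -0.69727368  0.05282   ]
side [[443.52336431   0.         314.38765966]
 [  0.         443.52336431 239.51729999]
 [  0.           0.           1.        ]] [  55.04865402 -694.64919784 1201.69040996] [-0.31359812  0.89563141 -0.29984006  0.09796186]
{'time': 0.1, 'q': array([-1.28681711,  0.57644892,  0.02481182,  1.4378406 , -0.01501219,
        1.12899809, -0.05650212]), 'joint_velocities': array([ 0.0005378 , -0.00200009, -0.00089458, -0.00178536, -0.00065773,
       -0.00045431, -0.00018258]), 'joint_torque': array([ 6.93662209e-03, -7.67300320e+01,  2.25774497e+00, -2.86603564e+01,
        1.57485186e-02,  8.72358883e-03,  1.89435360e-05]), 'ee_pos': array([242.51376862, 629.48537219, 230.52162742]), 'orientation': array([-1.14929702e-04,  1.82828015e-01,  9.83144621e-01, -7.46886228e-04]), 'wrist_force': array([ 0.7785666 , -1.2577095 , -0.02599168]), 'torque': array([-0.01620152,  0.0147654 ,  0.03175586]), 'finger_force': 0.0, 'grip_width': 0.9979504072366527}
```

View pics/top.png

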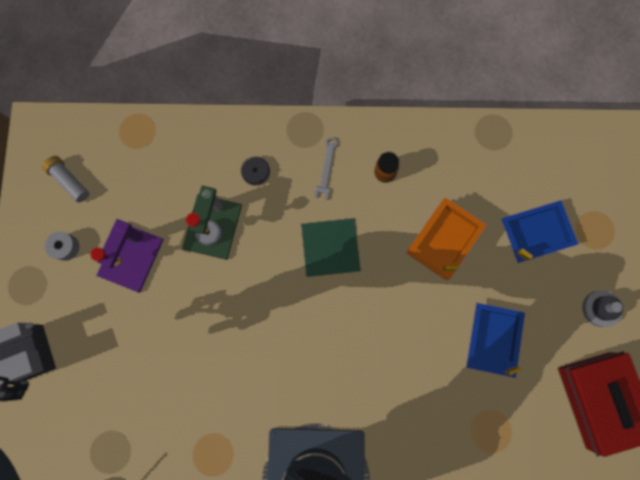

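View pics/side.png

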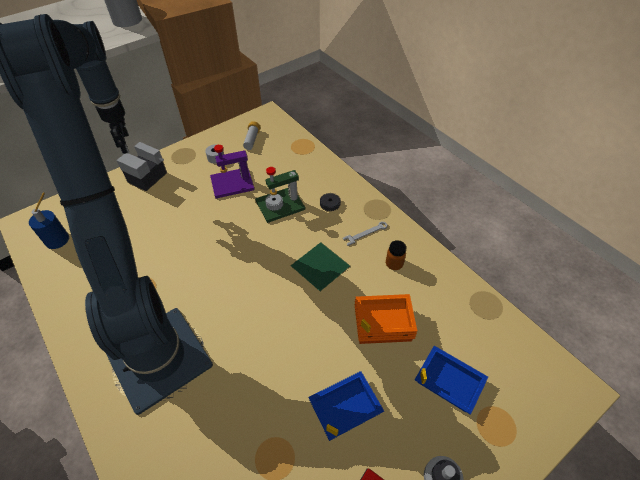

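The top view shows the green gauge's red knob at (193,220), gear (208,232), mat (331,247), and orange stack (447,238) with its tab at (450,268). The blue and purple look-alikes are separate.

```bash
cat > h.py <<'E'
import numpy as np, cv2, pickle
from scipy.spatial.transform import Rotation as R
def cloud(c):
    K=c["mtx"]; z=c["range_z"]; v,u=np.indices(z.shape)
    p=np.stack([(u-K[0,2])/K[0,0]*z,(v-K[1,2])/K[1,1]*z,z],-1)
    r=np.asarray(c["rotation"],float)
    m=R.from_quat(r,scalar_first=True).as_matrix() if r.size==4 else r
    P=p@m.T+c["position"]; P[z==0]=np.nan
    return P, cv2.cvtColor(c["frame"],cv2.COLOR_RGB2HSV)
def sel(c,lo,hi,box=None,zr=None):
    P,h=cloud(c); m=cv2.inRange(h,np.array(lo),np.array(hi))>0
    m&=np.isfinite(P[...,2])
    if box: u0,v0,u1,v1=box; k=np.zeros_like(m); k[v0:v1,u0:u1]=1; m&=k
    if zr: m&=(P[...,2]>zr[0])&(P[...,2]<zr[1])
    return P[m]
E
python3 - <<'E'
from h import *
t=pickle.load(open("top.pkl","rb")); s=pickle.load(open("side.pkl","rb"))
np.set_printoptions(precision=1,suppress=True)
def d(n,p): print(n,len(p),"mean",p.mean(0),"min",p.min(0),"max",p.max(0)) if len(p) else print(n,0)
for n,c,bk,bo,bm in(("top",t,(180,205,206,232),(400,190,495,285),(295,210,365,282)),("side",s,(262,163,279,178),(348,285,425,350),(285,238,355,292))):
    k=sel(c,(0,150,60),(8,255,255),bk); d(n+" knob",k); kt=k[k[:,2]>178]; d(" knobtop",kt)
    y=sel(c,(20,150,80),(34,255,255),bo,(60,130)); d(n+" tab",y)
    o=sel(c,(3,150,60),(19,255,255),bo,(64,82)); d(n+" rim",o)
    r=cv2.minAreaRect(o[:,:2].astype(np.float32)); print(" rect",r)
    m=sel(c,(60,60,20),(95,255,255),bm,(-5,12)); d(n+" mat",m); print(" rect",cv2.minAreaRect(m[:,:2].astype(np.float32)))
    b={"top":(178,180,245,262),"side":(250,165,308,222)}[n]
    g=sel(c,(40,40,10),(95,255,255),b,(5,25)); d(n+" base",g); print(" rect",cv2.minAreaRect(g[:,:2].astype(np.float32)))
    a=sel(c,(40,40,10),(95,255,255),b,(125,145)); d(n+" arm",a)
    if len(a): print(" rect",cv2.minAreaRect(a[:,:2].astype(np.float32)))
    P,h=cloud(c); print(h[234,208] if n=="top" else h[202,274])
    gr=P[b[1]:b[3],b[0]:b[2]].reshape(-1,3); hh=h[b[1]:b[3],b[0]:b[2]].reshape(-1,3); gr=gr[(gr[:,2]>38)&(gr[:,2]<52)&(hh[:,1]<60)]; d(" gear",gr)
E
for n in top side;do :;done; python3 -c "
import cv2
a=cv2.imread('pics/top.png')[160:290,170:500];b=cv2.imread('pics/side.png')[150:350,240:440]
cv2.imwrite('pics/crop.png',cv2.resize(a,None,fx=2.4,fy=2.4,interpolation=2))"
```

```text
top knob 158 mean [590.4 285.9 182.9] min [575.4 271.1 133.4] max [618.7 302.2 190.1]
 knobtop 147 mean [590.3 286.  184.2] min [575.4 271.1 178. ] max [605.3 302.2 190.1]
top tab 49 mean [ 503.3 -308.8  103.5] min [ 500.  -322.8   90.6] max [ 506.9 -293.9  110.1]
top rim 1179 mean [ 581.9 -307.8   71.7] min [ 484.3 -399.9   64. ] max [ 679.3 -214.9   81.9]
 rect ((582.5520629882812, -307.1592712402344), (120.49149322509766, 162.23208618164062), 56.034759521484375)
top mat 2637 mean [563.2 -23.6   2.7] min [489.6 -95.4  -4.9] max [637.6  48.   11.5]
 rect ((563.7445068359375, -24.007225036621094), (133.52796936035156, 133.66571044921875), 7.443801403045654)
top base 1351 mean [596.6 266.8  14.9] min [528.  211.2   5. ] max [690.2 352.9  24.1]
 rect ((609.6707763671875, 282.03729248046875), (118.6842041015625, 146.5929412841797), 78.26609802246094)
top arm 530 mean [627.5 275.7 134.2] min [570.4 252.8 125.1] max [680.2 305.8 142. ]
 rect ((626.3256225585938, 279.7719421386719), (38.543758392333984, 109.8363265991211), 77.51225280761719)
[120   9  82]
 gear 335 mean [588.6 279.3  44.3]
[... 499 characters left out ...]
55.900569915771484)
side mat 1421 mean [559.3 -25.7   3.1] min [ 485.2 -100.4   -4.5] max [635.   50.8  10.7]
 rect ((560.3582153320312, -23.673995971679688), (139.0250701904297, 141.142333984375), 7.103855609893799)
side base 683 mean [600.1 266.7  14.8] min [521.2 208.    5.5] max [679.2 354.8  23.7]
 rect ((607.0325317382812, 282.06622314453125), (128.81101989746094, 150.10122680664062), 77.48108673095703)
side arm 253 mean [620.5 273.7 133.8] min [566.7 248.9 125.1] max [681.1 301.7 144.4]
 rect ((622.87939453125, 275.7164306640625), (39.09210205078125, 111.48684692382812), 80.25939178466797)
[ 90   4 140]
 gear 191 mean [591.7 279.6  44.6] min [555.7 252.4  38.4] max [667.5 316.1  51.5]
```

View pics/crop.png

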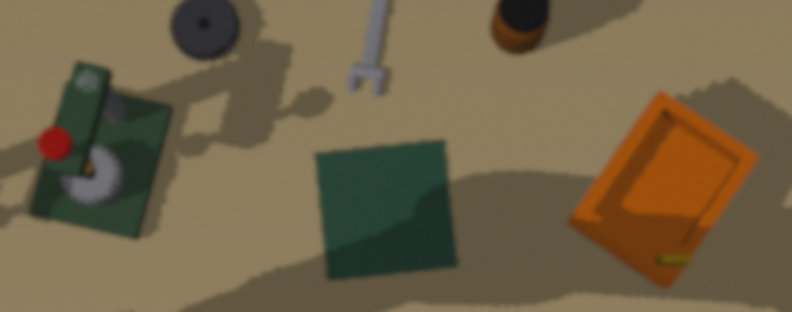

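The measurements agree with each other. The knob is at (589,285,185) and the stack centre at (581,-307.5), yaw about -34°. The predicted tab position is (503,-309) against (501,-310) seen. The mat is at (562,-24). Next is the press.

```bash
cat >> h.py <<'E'
def quat(phi,tilt=0,axis=(0,1,0)):
    c,s=np.cos(phi),np.sin(phi)
    M=np.array([[-s,c,0],[c,s,0],[0,0,-1.]]).copy()
    M=np.column_stack([(-s,c,0),(c,s,0),(0,0,-1)])
    return (R.from_rotvec(np.array(axis)*tilt)*R.from_matrix(M)).as_quat(scalar_first=True)
E
python3 - <<'E'
from h import *; from cell import *
np.set_printoptions(precision=2,suppress=True)
for phi in (.026,np.pi+.026):
    for p in((503,-309,77),(503,-309,200),(485,-24,250),(589,285,150)): print(round(phi,2),p,ik(p,quat(phi)))
gripper_to(0,40)
p=read_state()["ee_pos"]; servo_line([p[0],p[1],300])
st=read_state(); print(st["time"])
qs=[quat(f) for f in(.026,np.pi+.026)]; q0=st["q"]
j=[ik((589,285,260),q) for q in qs]; b=min((i for i in(0,1) if j[i] is not None),key=lambda i:abs(j[i]-q0).sum())
move_pose((589,285,260),qs[b]); print(b,read_state()["time"])
servo_line((589,285,195)); wait(.2); s=read_state(); print(s["time"],s["ee_pos"],s["wrist_force"])
E
```

```text
0.03 (503, -309, 77) [ 0.11  0.71  0.6   1.85 -0.57  0.76  1.05]
0.03 (503, -309, 200) [-0.07  0.65  0.93  1.73 -0.58  1.06  1.08]
0.03 (485, -24, 250) [-0.47  0.32  0.58  1.91 -0.21  0.98  0.22]
0.03 (589, 285, 150) [-0.71  0.64  0.31  1.61 -0.23  0.93 -0.29]
3.17 (503, -309, 77) [-0.12  0.95  1.13  1.86 -1.01  1.05 -1.67]
3.17 (503, -309, 200) [-0.19  0.88  1.36  1.74 -0.9   1.3  -1.74]
3.17 (485, -24, 250) [-0.86  0.62  1.37  1.92 -0.67  1.17 -2.36]
3.17 (589, 285, 150) [-0.26  0.64 -0.45  1.59  0.32  0.98  2.36]
1.475
0 3.2583
4.0417 [589.58 285.25 196.22] [-0.56  0.07  1.19]
```

```bash
python3 - <<'E'
from h import *; from cell import *
f0=read_state()["wrist_force"][2]
servo_line((589,285,163),feed=40)
z=163; 
while z>145:
    wait(.1); s=read_state(); f=s["wrist_force"][2]-f0; print(z,round(s["ee_pos"][2],1),round(f,2),round(s["time"],2))
    if f>11: break
    z-=1.0; servo_line((589,285,z),feed=20)
for _ in range(4):
    wait(.25); s=read_state(); print(s["ee_pos"].round(1),s["wrist_force"].round(2))
import pickle
c=read_camera("side"); cv2.imwrite("pics/press.png",cv2.resize(c["frame"][120:260,200:360,::-1],None,fx=4,fy=4))
E
```

```text
163 163.4 2.01 5.09
162.0 162.1 3.18 5.44
161.0 161.1 2.53 5.79
160.0 160.0 3.65 6.14
159.0 159.0 3.74 6.49
158.0 158.0 3.43 6.84
157.0 157.0 3.06 7.19
156.0 156.0 5.17 7.54
155.0 155.2 4.44 7.89
154.0 155.2 12.6 8.24
[589.1 285.  155.1] [-0.69  0.42 14.89]
[589.1 285.  155.1] [-0.72  0.71 14.5 ]
[589.  285.  155.1] [-0.56 -0.45 13.73]
[589.1 285.  155.2] [-8.10e-01 -1.00e-02  1.34e+01]
```

View pics/press.png

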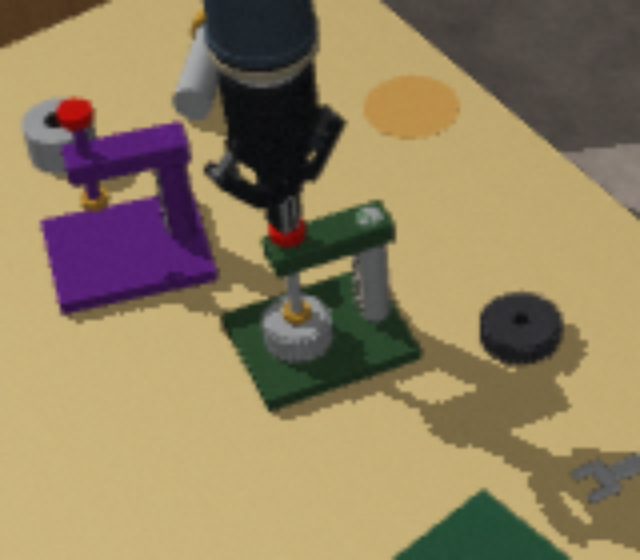

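The picture shows the fingers on the red knob at (288,235) and the foot resting on the gear at (297,315). The contact carried about 8–9 N beyond the spring for 1 s. Now I release and move above the tray.

```bash
python3 - <<'E'
from h import *; from cell import *
servo_line((589,285,260),feed=80)
q=quat(.02)
move_pose((540,-24,280),q); move_pose((503,-309,200),q); gripper_to(.5,100); wait(.3)
s=read_state(); print(s["time"],s["ee_pos"],s["grip_width"],s["q"].round(2))
c=read_camera("wrist"); pickle.dump(c,open("w.pkl","wb")); cv2.imwrite("pics/w.png",c["frame"][:,:,::-1])
d=lambda n,p: print(n,len(p),p.mean(0).round(1),p.min(0).round(1),p.max(0).round(1)) if len(p) else print(n,0)
for lo,hi in((80,130),(102,112),(85,100)):
    y=sel(c,(20,150,50),(34,255,255),zr=(lo,hi)); y=y[(abs(y[:,0]-503)<40)&(abs(y[:,1]+309)<40)]; d("tab",y)
    if len(y)>5: print(cv2.minAreaRect(y[:,:2].astype(np.float32)))
c=read_camera("top"); b=(180,180,235,262)
d("knob",sel(c,(0,150,60),(8,255,255),(180,205,206,232),(150,200)))
o=sel(c,(3,150,60),(19,255,255),(400,190,495,285),(64,82)); d("rim",o)
E
```

```text
13.8833 [ 502.96981664 -309.05941109  199.98532996] 0.4998950650240797 [ 0.18  0.52  0.46  1.72 -0.27  0.96  0.76]
tab 526 [ 503.2 -307.5  104.2] [ 499.5 -325.    80.8] [ 507.2 -295.1  108.2]
((503.4039306640625, -310.04364013671875), (6.973668098449707, 29.863500595092773), 1.4609167575836182)
tab 452 [ 503.3 -309.4  106.3] [ 499.8 -325.   102.2] [ 507.2 -295.3  108.2]
((503.49481201171875, -310.167724609375), (6.93205451965332, 29.64384651184082), 1.017288327217102)
tab 51 [ 502.7 -295.6   92.6] [ 499.6 -296.    85.2] [ 506.  -295.1   99.8]
((502.8097839355469, -295.5089111328125), (6.446255683898926, 0.8224440813064575), 2.282188892364502)
knob 157 [589.9 285.9 184. ] [575.9 271.6 172.3] [605.4 302.  189.5]
rim 759 [ 597.5 -285.1   71.7] [ 498.8 -381.    64.2] [ 679.8 -214.6   78.5]
```

View pics/w.png

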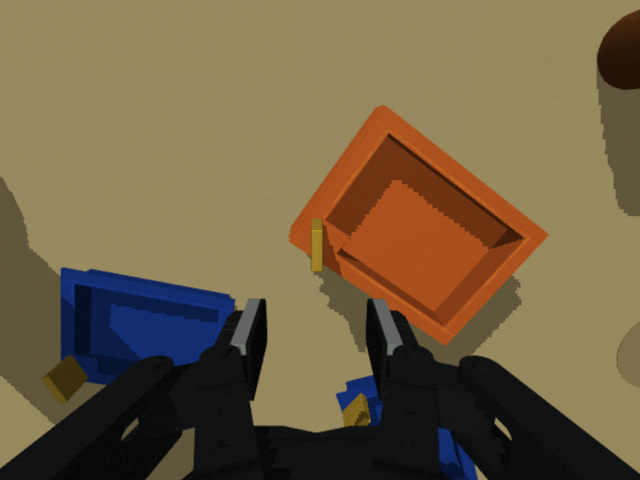

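The wrist view shows the tab at (317,245) with the outer rim corner to its left. Its measured position is (503.4,-310), angle about 1.2°, which matches. The knob is back at 184. Now I grip and peel.

```bash
python3 - <<'E'
from h import *; from cell import *
np.set_printoptions(precision=1,suppress=True)
phi=.02; q=quat(phi)
servo_line((503.4,-310,130),q,feed=120); servo_line((503.4,-310,78),feed=50); wait(.1)
s=read_state(); print(s["ee_pos"],s["wrist_force"])
gripper_to(0,100); wait(.2)
s=read_state(); print(s["time"],s["grip_width"],s["finger_force"],s["wrist_force"],s["ee_pos"])
p0=np.array([503.4,-310,78.]); F=np.array([667.7,-306.5,42]); n=np.array([-np.sin(phi),np.cos(phi),0])
for th in np.arange(1,7)*.028:
    r=R.from_rotvec(n*th)
    servo_line(F+r.apply(p0-F),quat(phi,th,n),feed=25); s=read_state(); print(round(th,3),s["time"],s["ee_pos"],s["wrist_force"],s["finger_force"])
wait(.3)
for nme in("top","side"):
    c=read_camera(nme); pickle.dump(c,open(nme+"2.pkl","wb"))
cv2.imwrite("pics/peel.png",cv2.resize(c["frame"][260:370,320:450,::-1],None,fx=5,fy=5))
E
```

```text
[ 503.6 -310.1   78.4] [ 0.2  0.7 -0. ]
16.625 0.07753184275071869 98.39312195777893 [-1.2  0.9  5.4] [ 503.4 -310.    78.4]
0.028 16.9667 [ 504.1 -310.    82.4] [-2.8  0.2  2.1] 98.95640730857849
0.056 17.3083 [ 505.3 -310.    87. ] [-2.7 -0.2  0.4] 98.96412134170532
0.084 17.65 [ 506.6 -310.4   91.7] [-4.2 -1.2 -0.9] 98.9539897441864
0.112 17.9917 [ 507.9 -310.5   96.3] [-4.4 -2.5  0.7] 98.99784922599792
0.14 18.3333 [ 510.1 -309.6  100.5] [-2.8  0.2  0.9] 99.09411549568176
0.168 18.675 [ 511.8 -309.9  105. ] [-3.7  0.4  0.4] 99.12335157394409
```

View pics/peel.png

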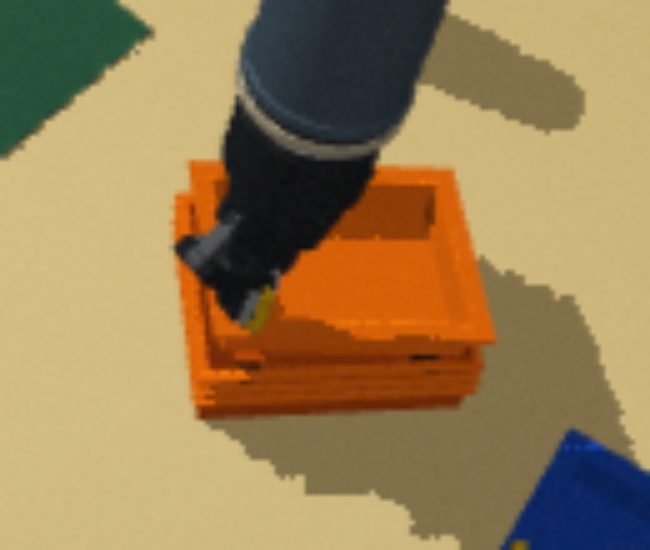

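The picture shows the tray tipped at the tab (262,310). Before lifting, I'll check numerically that the far corner is still seated.

```bash
python3 - <<'E'
from h import *
for n,b in(("top",(400,190,495,285)),("side",(340,280,430,350))):
    c=pickle.load(open(n+"2.pkl","rb"))
    y=sel(c,(20,150,50),(34,255,255),b,(80,160)); print(n,"tab",len(y),y.max(0).round(1) if len(y) else 0)
    o=sel(c,(3,150,60),(19,255,255),b,(52,130))
    f=o[o[:,0]>o[:,0].max()-12]; print(" far rim",f.mean(0).round(1),f[:,2].max().round(1),o[:,0].max())
    # plane of inner floor
    d=o[(abs(o[:,0]-600)<45)&(abs(o[:,1]+307)<25)]; A=np.c_[d[:,:2]-[667,-306],np.ones(len(d))]; w=np.linalg.lstsq(A,d[:,2],rcond=None)[0]; print(" floor plane slope, z at far",w.round(3),len(d))
E
```

```text
top tab 0 0
 far rim [ 676.3 -307.4   69.9] 75.4 683.5696584695496
 floor plane slope, z at far [ 0.483  3.115 18.17 ] 7
side tab 23 [ 518.6 -316.7  140.3]
 far rim [ 674.8 -306.1   70.5] 74.5 682.3097613655339
 floor plane slope, z at far [-4.4000e-02  1.0800e-01  5.5606e+01] 326
```

The far rim is still at about 70 mm, so it is seated, and the tab is up. Now I lift, level and carry.

```bash
python3 - <<'E'
from h import *; from cell import *
np.set_printoptions(precision=2,suppress=True)
p=read_state()["ee_pos"]; n=np.array([-np.sin(.02),np.cos(.02),0])
servo_line((p[0],p[1],p[2]+30),feed=40); servo_line((p[0],p[1],200),feed=80)
servo_line((503,-310,215),quat(.02),feed=60); 
s=read_state(); print(s["time"],s["wrist_force"],s["finger_force"],s["grip_width"])
servo_line((484,-25.5,215),quat(.02),feed=100); wait(.7)
s=read_state(); print(s["time"],s["ee_pos"],s["q"],s["finger_force"],s["grip_width"])
for nme,b in(("top",(240,150,450,330)),("side",(200,130,420,320))):
    c=read_camera(nme); cv2.imwrite(f"pics/end_{nme}.png",c["frame"][:,:,::-1])
    o=sel(c,(3,150,60),(19,255,255),b,(150,260)); 
    r=o[o[:,2]>200-5]; print(nme,len(o),o.mean(0),cv2.minAreaRect(r[:,:2].astype(np.float32)))
    k=(o[:,2]>195); A=np.c_[r[:,:2]-[562,-24],np.ones(len(r))]; print(" rim plane",np.linalg.lstsq(A,r[:,2],rcond=None)[0])
    d=sel(c,(0,150,60),(8,255,255),(180,205,206,232) if nme=="top" else (262,163,279,178),(150,200)); print(" knob",d.mean(0))
E
```

```text
21.3833 [ 0.05  0.29 -1.37] 98.7692141532898 0.07506663802092413
25.0833 [484.01 -25.47 215.01] [-0.4   0.35  0.49  1.96 -0.21  0.88  0.21] 98.77062678337097 0.07458709484025015
top 417 [628.95 -45.64 203.04] ((616.401611328125, -59.02136993408203), (119.31385803222656, 37.30126953125), 59.564720153808594)
 rim plane [ -0.02  -0.01 208.36]
 knob [589.87 285.87 183.96]
side 1469 [573.97 -29.1  192.12] ((560.576416015625, -23.634307861328125), (126.27489471435547, 159.31698608398438), 56.0468864440918)
 rim plane [ -0.02  -0.02 207.4 ]
 knob [586.01 283.25 184.08]
```

View pics/end_side.png

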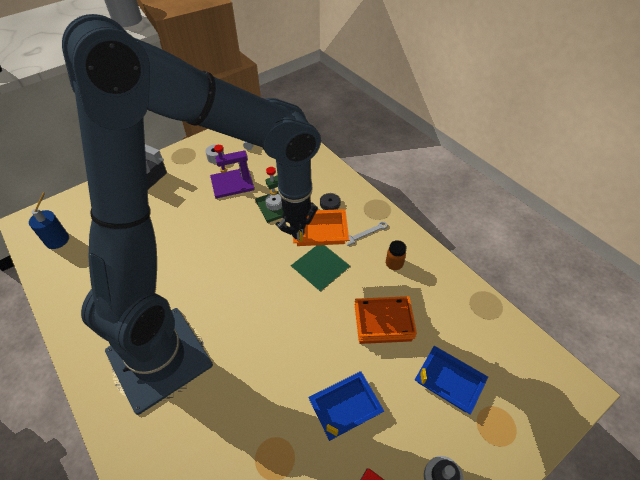

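The tray is at (322,228) in the picture and measures centre (561,-24), rim 208 mm (underside about 178 mm). Its slope is about 0.03 rad, and the knob is up, so I'm handing in.

```bash
python3 -c "
from cell import *
print(job_done())"
```

```text
the job is handed in; nothing more can be done
None
```

I handed the job in after about 25 s of the 51 s allowed: the gear was pressed with about 9 N for 1 s, the foot sprang back up, the tray was peeled tab corner first, and it is held level about 178 mm above the bench, centred over the mat; I have no verdict, since `job_done()` returned none.

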